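Load the drilling jig and hold it clamped

ROBOT

A 6-joint arm with a two-finger parallel gripper is mounted at the origin on the work surface; the furniture and walls round the work are solid. World frame = base frame: x ahead of the robot, y to its left, z up, the work surface at z = 0. Lengths are in m, angles in rad, forces in N, time in s.
With the tool pointing down it reaches from about 0.4 to 0.925 m from the base axis. Payload 3.4 kg.
Tool frame: the origin (TCP) lies on the centre line of the jaws, within the pads' length; the fingertips stand 25 mm ahead of it and the grasp point (between the pads) lies 6 mm ahead of it; z points along the fingers, y is the line along which they close (so a half turn about z gives the same grasp; the last joint's range is limited). The gripper opens to 85 mm and grips with 20 to 120 N. Pads are 22 mm wide; open, the fingers measure 114 mm over their backs; the gripper's body (76 mm by 85 mm) begins 54 mm behind the grasp point. The pads swing forward as they close: fully open they stand 13 mm farther back than shut.
Start: joints at [-1.389, 0.307, 1.506, -0, 1.328, -0.073], TCP at [0.145, -0.556, 0.256] pointing down, gripper open.
Joint ranges: [-3.12, 3.12], [-1.05, 2.28], [0.14, 2.33], [-1.42, 4.57], [0.1, 2.73], [-2.68, 2.68]. Speed limits (rad/s): [2.57, 2.57, 3.14, 3.14, 3.14, 3.14].

INTERFACE

Orientations are given as a unit quaternion [x, y, z, w].
In Python, from rig import sensors, grab_frame, get_calibration, workorder gives the robot as it stands. The module is installed in compiled form; this text tells all that it offers.
- The arm moves only by the tool jog_arm, never from a script. Its argument "targets" is a list that holds one entry, the list of rows, each a list of 7 numbers: the shift along the tool's x, y, z in normalised numbers (1 is 0.6 m), then the turn, a rotation vector about the tool's x, y, z in normalised numbers (1 is 2 pi rad), then the opening, from -1 (shut) to 1 (fully open). A call has 1 to 8 rows; each row is the pose to reach, as a shift and turn from the pose commanded when the call began, along the tool's axes at that moment; what a row does not reach only later rows make up. A row lasts 1/8 s, in which the tool goes at most 62.5 mm and 10.7 degrees, less where a joint would pass 70% of its speed; a pose out of reach is approached as far as the arm can. No shift or turn number may pass 1 either way. A call with a gripper value outside its range is refused whole. The fingers move at their own pace and stop on an object; "force" is the grip in N (left out, the last holds). Time passes only in rows, so rows that repeat a pose let the fingers close. It gives the time, the measured TCP pose, the force, the opening and the grip force at its end, in the units of the state.
- sensors.observe(): the state, without advancing time (a new reading comes with each control period).
- grab_frame(name): name is "scene" or "side" or "wrist"; returns the picture (420x560x3 uint8, red, green, blue); there is no depth.
- get_calibration(name): a dict with "fx", "fy", "cx", "cy" (pixels), "k1" (the pictures are not rectified: a ray, as slopes to the right and down, at radius r is drawn at 1 + k1 r^2 times it, then the intrinsics apply), "pose" (4x4, takes a point from camera to world coordinates). Camera axes: x right, y down, z forward; pixel columns grow to the right and rows downward; lengths in m; the calibration is good to about 2 mm. A picture is of the moment at which its call begins: read the wrist's pose just before it. get_calibration takes no time and is no camera call; for the wrist camera it gives the pose at the moment of the call.
- workorder.close_job(): hands the job in; it is judged then, once.
The state is a dict: "time_s": time; "joint_positions": joint angles; "dq": joint speeds; "tau": joint torques, N m; "tcp_pos": TCP position; "ee_rot": TCP orientation; "force": force on the tool from outside, world axes, zero at the start; "torque": the same for the moment, N m; "grip_width": finger opening in m; "grasp_force": force on a finger pad.
Only numpy, scipy, OpenCV 4.12 (cv2) and the standard library are available. Lean on these libraries where they do the work, as an engineer would, in place of code of your own. Each camera call takes 0.05 s, during which the arm holds its last target. There are 200 camera calls.

TASK

Get the birch disc ready for drilling: lay it flat in the round pocket of the jig base and let go of it. Then set the drill plate over it, thick dowel through the wide hole and thin dowel through the narrow hole, so that the plate lies flat on the disc, and press it down firmly, with about 20 N. Finish while still holding the plate pressed down like this, without letting go, and leave the tape roll, glue bottle and fir cone where they are.

Things in the scene. Friction and masses are not known exactly. Their poses are not given: they have to be found in the camera images.
- jig_base: Lower half of the drilling jig, screwed to the bench: plywood block 90 (its x) x 130 (its y) x 22 mm high with a round pocket in the middle of its top and two upright steel dowels. Origin at the centre of its underside, on the bench; z up.
- pocket (a point): Centre of the pocket's floor, 16 mm above the bench. The pocket is 65 mm across and 6 mm deep with a small chamfer, so a disc 16 mm thick stands 10 mm proud of the block's top.
- dowel_thick (a point): Top centre of the thick dowel, at y = +46 mm of the jig base: 14 mm across, 36 mm tall above the block, so its top is 58 mm above the bench; its last 10 mm taper to 6 mm.
- dowel_thin (a point): Top centre of the thin dowel, at y = -46 mm of the jig base: 10 mm across, as tall as the other, its last 10 mm taper to 4.5 mm.
- drill_plate: Upper half of the jig, loose on the bench: aluminium plate 78 (its x) x 122 (its y) x 12 mm, about 0.3 kg, a wooden grip in the middle of its top and two small steel bushes (11 mm across, 3 mm high) at y = +22 and -22 mm. Origin at the centre of its underside; z up through the grip. On the seated disc its underside is 32 mm above the bench; it fits the dowels one way round.
- grip (a point): Point in the wooden grip, 24 mm (plate x) x 26 mm (plate y) x 36 mm tall, to be pinched across the plate's x; 37 mm above the underside of the drill plate, 25 mm above its upper face.
- hole_wide (a point): Centre of the upper mouth of the wide dowel hole (16 mm, through) in the drill plate, at its y = +46 mm; 12 mm above the underside. Goes over the thick dowel.
- hole_narrow (a point): Centre of the upper mouth of the narrow dowel hole (12 mm, through) in the drill plate, at its y = -46 mm; 12 mm above the underside. Goes over the thin dowel.
- birch_disc: The loose disc to be drilled: pale birch with a dark bark rim, 60 mm across, 16 mm thick, about 50 g, lying flat on the bench. Origin at the centre of its underside; z up.
- tape: Roll of tape, 100 mm across, 25 mm high, lying flat; bystander, origin under its centre.
- glue: Glue bottle, 58 mm across, 152 mm tall, standing; bystander, origin under its centre.
- cone: Brown fir cone, 45 mm across, 40 mm high; bystander, origin under its centre.
There are look-alikes about, which are no part of the job. Of the things that look like the drill_plate, the larger one is meant. Of the things that look like the birch_disc, take the one that is farthest to the robot's left at the start.

How it is judged:
On the way, in this order (a step that is already met when the one before it is completed fails the run):
1. the disc lies flat in the pocket, let go (horizontal distance between birch_disc and pocket below 0.0045 m and z of birch_disc in the frame of jig_base below 0.0185 m and angle between the z axis of birch_disc and the z axis of jig_base, either way round below 0.06 rad and contact force between the fingers and birch_disc below 0.1 N), for 0.2 s.
2. the plate lies flat on the disc with both dowels in their holes, and is pressed down firmly (horizontal distance between hole_wide and dowel_thick below 0.003 m and horizontal distance between hole_narrow and dowel_thin below 0.003 m and z of drill_plate in the frame of jig_base below 0.0345 m and angle between the z axis of drill_plate and the z axis of jig_base, either way round below 0.06 rad and contact force between drill_plate and birch_disc above 8 N), for 1 s.
At the end, for the whole second after the job is handed in: Disc flat in the pocket (4.5 mm off centre, 2.5 mm high at most); both dowels in their own holes (within 3 mm), plate flat on the disc (0.06 rad), its underside 29 to 34.5 mm above the bench; fingers still on the plate, at rest, pressing the disc with 8 to 60 N (all of step 2 and horizontal distance between birch_disc and pocket below 0.0045 m and z of birch_disc in the frame of jig_base below 0.0185 m and angle between the z axis of birch_disc and the z axis of jig_base, either way round below 0.06 rad and z of drill_plate in the frame of jig_base above 0.029 m and contact force between drill_plate and birch_disc below 60 N and contact force between the fingers and drill_plate above 3 N and linear speed of drill_plate below 0.02 m/s); the arm keeps its last pose, push and grip.
It fails at once if the tape roll is displaced (distance of tape from where it was at the start of the episode above 0.03 m).
It fails at once if the glue bottle is displaced (distance of glue from where it was at the start of the episode above 0.03 m).
It fails at once if the fir cone is displaced (distance of cone from where it was at the start of the episode above 0.03 m).
It also fails if it takes over 53 s, if anything falls off the work surface, if the arm or the gripper's body presses on something with over 40 N, if the wrist force passes 120 N, or if a joint passes its speed limit or range.

## Working session

There is one attempt and no reset: what is moved stays moved. The work goes in short steps, Python scripts to look and compute and a tool call to move; the robot and the scene stay as the last step left them, time stands still between calls to the robot, and variables do not carry over. Pictures are saved under pics/ and viewed, at most 10 in all, crops included, and the job is handed in when it is done.

Besides the shell and the picture viewer there is one more tool, called after "Call:" by a JSON object that holds its "op" and its "data". jog_arm: Moves the arm, as the interface text tells. Its arguments: {"type":"object","properties":{"targets":{"type":"array","items":{"type":"array","items":{"type":"array","items":{"type":"number"}}}},"force":{"type":"number"}},"required":["targets"]}

```bash
mkdir -p pics; cat > h.py <<'E'
import numpy as np, cv2
from rig import sensors, grab_frame, get_calibration, workorder
from scipy.spatial.transform import Rotation as R
def shot(n,f):
    c=get_calibration(n); im=grab_frame(n); cv2.imwrite('pics/'+f+'.png',im[:,:,::-1]); np.savez('pics/'+f+'.npz',im=im,**{k:np.array(v) for k,v in c.items()}); return im,c
def load(f):
    d=np.load('pics/'+f+'.npz'); return d['im'],{k:d[k] for k in d.files if k!='im'}
def ray(c,u,v):
    K=np.array([[c['fx'],0,c['cx']],[0,c['fy'],c['cy']],[0,0,1]],float)
    p=cv2.undistortPoints(np.array([[[u,v]]],float),K,np.array([float(c['k1']),0,0,0]))[0,0]
    P=np.array(c['pose']); return P[:3,3],P[:3,:3]@np.array([p[0],p[1],1])
def onz(c,u,v,z):
    o,d=ray(c,u,v); return o+d*(z-o[2])/d[2]
def proj(c,p):
    P=np.linalg.inv(np.array(c['pose'])); q=P[:3,:3]@p+P[:3,3]; x=q[:2]/q[2]; x=x*(1+c['k1']*(x@x))
    return np.array([c['fx']*x[0]+c['cx'],c['fy']*x[1]+c['cy']])
E
python3 - <<'E'
from h import *
s=sensors.observe();print(s)
for n in('scene','side','wrist'):
    im,c=shot(n,n+'0');print(n,c)
a=[load(n+'0')[0] for n in('scene','side')]
E
```

```text
{'time_s': 0.0, 'joint_positions': array([-1.38850234e+00,  3.07632653e-01,  1.50767070e+00, -2.44063236e-05,
        1.32839270e+00, -7.35047157e-02]), 'dq': array([-2.37553303e-03,  9.08780315e-04, -1.67015938e-03,  1.95112894e-04,
        3.11040151e-06, -1.54622694e-03]), 'tau': array([ 6.11640626e-04, -4.57545125e+01, -2.51921368e+01, -2.99633939e-04,
        1.32787586e-02, -4.13680013e-06]), 'tcp_pos': array([ 0.14533481, -0.5556682 ,  0.25534783]), 'ee_rot': array([ 9.91831098e-01,  1.27553781e-01, -6.90043420e-05, -1.04949927e-03]), 'force': array([-0.06415692,  0.33441586, -0.50057651]), 'torque': array([0.01081619, 0.01504786, 0.03554537]), 'grasp_force': 0.0, 'grip_width': 0.0856126594624126}
scene {'fx': 400.5578236431882, 'fy': 400.5578236431882, 'cx': 273.5918262810499, 'cy': 205.48445136391337, 'k1': -0.1181955482327348, 'pose': array([[-0.69107265, -0.39964786,  0.60224595,  0.00541329],
       [-0.7225519 ,  0.36081597, -0.58968686,  0.59077422],
       [ 0.01836713, -0.84267041, -0.53811637,  0.55505572],
       [ 0.        ,  0.        ,  0.        ,  1.        ]])}
side {'fx': 476.29258449395786, 'fy': 476.29258449395786, 'cx': 280.96599662498573, 'cy': 210.14958882308366, 'k1': -0.15362989680800654, 'pose': array([[ 0.99867832, -0.00973162,  0.05046695,  0.49702582],
       [-0.04827179, -0.5147539 ,  0.85597795, -1.020228  ],
       [ 0.01764801, -0.85728275, -0.51454332,  0.7371331 ],
       [ 0.        ,  0.        ,  0.        ,  1.        ]])}
wrist {'fx': 353.22964131512197, 'fy': 353.22964131512197, 'cx': 283.43441685040307, 'cy': 213.49564537859965, 'k1': -0.012035234965947885, 'pose': array([[ 0.25278208, -0.91899563, -0.30256943,  0.22352504],
       [-0.9675221 , -0.24058254, -0.07759523, -0.53558307],
       [-0.00148325,  0.3123573 , -0.94996354,  0.37223776],
       [ 0.        ,  0.        ,  0.        ,  1.        ]])}
```

View pics/scene0.png

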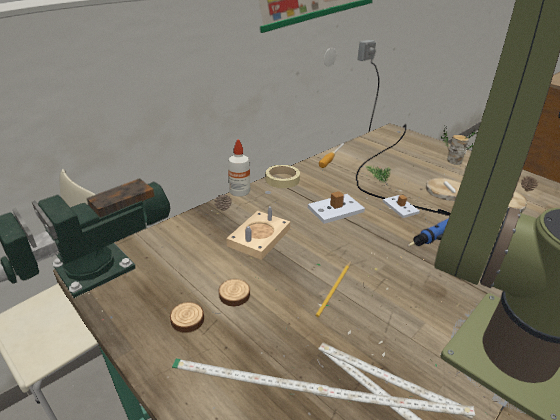

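View pics/side0.png

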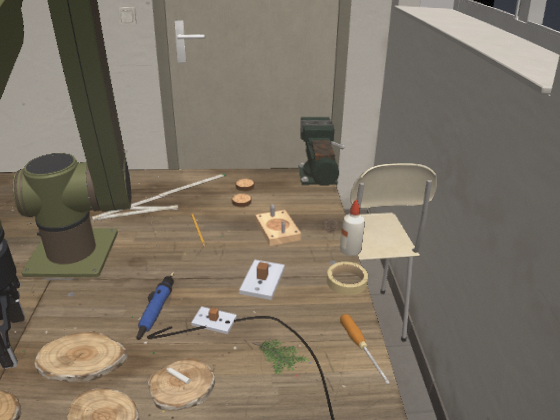

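Scene shows two discs, at (187,316) and (234,292); side has them at (245,184) and (241,200). The plates are at scene (336,207), larger, and (401,204), smaller. In the side view they are at (262,278) and (214,320). The jig is at scene (259,232) and the glue, tape and cone stand beyond it. I'll measure both candidates of each and make an enlarged crop.

```bash
python3 - <<'E'
from h import *
S,cs=load('scene0'); D,cd=load('side0')
for n,p in (('d1',(187,312)),('d2',(234,288))): print(n,onz(cs,*p,.016))
for n,p in (('d1',(245,183)),('d2',(241,199))): print(n,onz(cd,*p,.016))
# plate masks: bright, unsaturated
for nm,im,c,box in(('scene',S,cs,(300,185,425,225)),('side',D,cd,(185,255,290,335))):
    hsv=cv2.cvtColor(im,cv2.COLOR_RGB2HSV); m=((hsv[...,1]<45)&(hsv[...,2]>150)).astype(np.uint8)
    z=np.zeros_like(m);x0,y0,x1,y1=box;z[y0:y1,x0:x1]=m[y0:y1,x0:x1]
    for k in cv2.findContours(z,0,2)[0]:
        if cv2.contourArea(k)<150: continue
        r=cv2.approxPolyDP(cv2.convexHull(k),3,True)[:,0]
        print(nm,cv2.contourArea(k)); 
        for p in r: print(p,onz(c,*map(float,p),.012).round(4))
a=cv2.resize(S[185:270,215:425],None,fx=3.8,fy=3.8,interpolation=3); b=cv2.resize(S[270:335,160:265],None,fx=3.8,fy=3.8,interpolation=3);e=cv2.resize(D[170:250,225:310],None,fx=3.3,fy=3.3,interpolation=3)
o=np.zeros((600,800,3),np.uint8);o[:a.shape[0],:a.shape[1]]=a[:,:800];o[325:325+b.shape[0],:b.shape[1]]=b;o[325:325+e.shape[0],420:420+e.shape[1]]=e
cv2.imwrite('pics/crop1.png',o[:,:,::-1])
E
```

```text
d1 [0.45796394 0.35687072 0.016     ]
d2 [0.44905553 0.2565934  0.016     ]
d1 [0.45919759 0.35273223 0.016     ]
d2 [0.44874608 0.24788011 0.016     ]
scene 260.0
[383 199] [ 0.4429 -0.2403  0.012 ]
[398 195] [ 0.4267 -0.2891  0.012 ]
[419 210] [ 0.3494 -0.2646  0.012 ]
[403 215] [ 0.3657 -0.2129  0.012 ]
scene 616.5
[364 208] [ 0.4513 -0.166   0.012 ]
[323 219] [ 0.4898 -0.0509  0.012 ]
[308 204] [ 0.5596 -0.0742  0.012 ]
[347 193] [ 0.5263 -0.1933  0.012 ]
side 564.0
[191 322] [ 0.3532 -0.2746  0.012 ]
[201 306] [ 0.3702 -0.2243  0.012 ]
[236 315] [ 0.449  -0.2545  0.012 ]
[226 332] [ 0.4295 -0.3053  0.012 ]
side 1100.0
[254 259] [ 0.4884 -0.0523  0.012 ]
[284 264] [ 0.5631 -0.0748  0.012 ]
[269 298] [ 0.5222 -0.2007  0.012 ]
[240 293] [ 0.4561 -0.1819  0.012 ]
```

View pics/crop1.png

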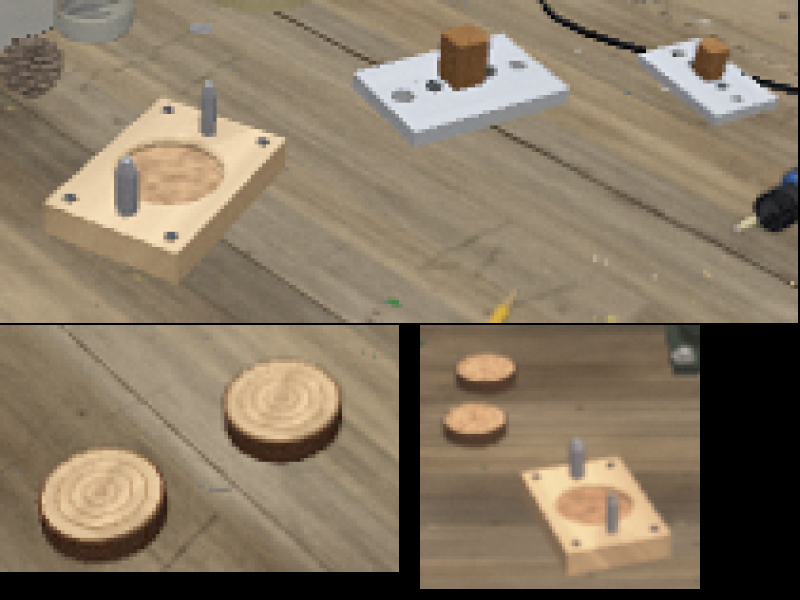

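The larger plate at scene (336,207), about 0.12 m long, is the drill plate; the one at (401,204) is about 0.085 m. The disc at scene (187,316), y = 0.355, is farther left than the one at (234,292), y = 0.25, so it is the one to take. The thick dowel is at scene (248,234) and the thin one at (270,213). The wide hole is the left one, at the plate's +y end. Now the jig and the bystanders, then the first move.

```bash
cat >> h.py <<'E'
def tri(c1,p1,c2,p2):
    (a,d),(b,e)=ray(c1,*p1),ray(c2,*p2); t=np.linalg.lstsq(np.c_[d,-e],b-a,rcond=None)[0]
    P,Q=a+d*t[0],b+e*t[1]; return (P+Q)/2,np.linalg.norm(P-Q)
def rel(p,yaw):
    """row for tool pointing down, TCP at p, tool y axis at world angle yaw (deg), from measured pose"""
    s=sensors.observe(); r0=R.from_quat(s['ee_rot']); a=np.radians(yaw)
    y=np.array([np.cos(a),np.sin(a),0]); z=np.array([0,0,-1.]); M=R.from_matrix(np.c_[np.cross(y,z),y,z])
    return np.r_[r0.inv().apply(np.array(p)-s['tcp_pos']),(r0.inv()*M).as_rotvec()]
E
python3 - <<'E'
from h import *
S,cs=load('scene0'); D,cd=load('side0')
k=1/3.8
f=lambda x,y:(215+x*k,185+y*k); g=lambda x,y:(225+(x-420)/3.3,170+(y-325)/3.3)
print('thick?',tri(cs,f(126,156),cd,g(577,440)),'thin',tri(cs,f(207,82),cd,g(612,493)))
print('swap',tri(cs,f(126,156),cd,g(612,493)))
print('pocket',onz(cs,*f(173,174),.022),onz(cd,*g(595,505),.022))
print('glue',onz(cs,240,194,0),onz(cd,352,250,0),'tape',onz(cs,282,178,.0125),onz(cd,347,280,.0),'cone',onz(cs,224,207,0))
for p in ([.3,-.45,.33],[.45,-.25,.33],[.49,-.125,.33]): print(p,rel(p,-15.7).round(3))
E
```

```text
thick? (array([0.54121109, 0.1412373 , 0.0564941 ]), np.float64(0.0005931247206772144)) thin (array([0.5666023 , 0.05495495, 0.05684546]), np.float64(0.0009046143690948161))
swap (array([0.57272397, 0.11187752, 0.02324746]), np.float64(0.0055137906198443444))
pocket [0.54527238 0.10155873 0.022     ] [0.55525646 0.09197991 0.022     ]
glue [0.72871526 0.00996754 0.        ] [ 0.74856703 -0.00345619  0.        ] tape [ 0.70093524 -0.12110385  0.0125    ] [ 0.71446052 -0.1276554   0.        ] cone [0.70634065 0.08155492 0.        ]
[0.3, -0.45, 0.33] [ 1.760e-01 -6.300e-02 -7.400e-02 -1.000e-03 -1.000e-03 -1.041e+00]
[0.45, -0.25, 0.33] [ 3.720e-01 -2.190e-01 -7.400e-02 -1.000e-03 -1.000e-03 -1.041e+00]
[0.49, -0.125, 0.33] [ 4.420e-01 -3.300e-01 -7.400e-02 -1.000e-03 -1.000e-03 -1.041e+00]
```

The manual's scale: shifts go in shares of 0.6 m and turns go in shares of 2 pi rad. Converting my numbers, 0.353 m is 0.5883, 0.309 m is 0.515, -1.041 rad is -0.1657.

Call:
{"op": "jog_arm", "data": {"targets": [[[0.0733, -0.055, -0.05, 0, 0, -0.0207, 1], [0.15, -0.11, -0.0833, 0, 0, -0.0414, 1], [0.2217, -0.165, -0.1167, 0, 0, -0.0621, 1], [0.295, -0.22, -0.1167, 0, 0, -0.0828, 1], [0.3683, -0.275, -0.1167, 0, 0, -0.1035, 1], [0.4417, -0.33, -0.1167, 0, 0, -0.1241, 1], [0.515, -0.385, -0.1167, 0, 0, -0.1448, 1], [0.5883, -0.44, -0.1167, 0, 0, -0.1657, 1]]]}}

```text
time_s: 1.15
tcp_pos: [0.4209, -0.21, 0.3262]
ee_rot: [0.796, 0.606, -0.0, 0.0]
force: [0.4, -1.4, -0.0]
grip_width: 0.0851
grasp_force: 0.0
```

```bash
python3 - <<'E'
from h import *
s=sensors.observe();print(s['time_s'],s['tcp_pos'],s['joint_positions'].round(2))
print(rel([.49,-.125,.33],-15.7).round(3))
E
```

```text
1.15 [ 0.42089715 -0.20997163  0.32623338] [-0.55  0.11  1.59 -0.    1.44 -0.28]
[ 0.1    0.044 -0.004  0.     0.     0.004]
```

Scaled: 0.1 m is 0.1667, 0.044 m is 0.0733.

Call:
{"op": "jog_arm", "data": {"targets": [[[0.0833, 0.0367, 0, 0, 0, 0, 1], [0.1667, 0.0733, 0, 0, 0, 0, 1], [0.1667, 0.0733, 0, 0, 0, 0, 1], [0.1667, 0.0733, 0, 0, 0, 0, 1]]]}}

```text
time_s: 1.65
tcp_pos: [0.4892, -0.1272, 0.3259]
ee_rot: [0.797, 0.604, -0.001, -0.0]
force: [0.4, 0.2, 0.2]
grip_width: 0.0854
grasp_force: 0.0
```

```bash
python3 - <<'E'
from h import *
shot('wrist','w1')
for p in ([.50,0.0,.33],[.50,.1,.33]): print(p,rel(p,10).round(3))
E
```

```text
[0.5, 0.0, 0.33] [ 0.126 -0.024 -0.004 -0.001  0.    -0.449]
[0.5, 0.1, 0.33] [ 0.222 -0.051 -0.004 -0.001  0.    -0.449]
```

View pics/w1.png

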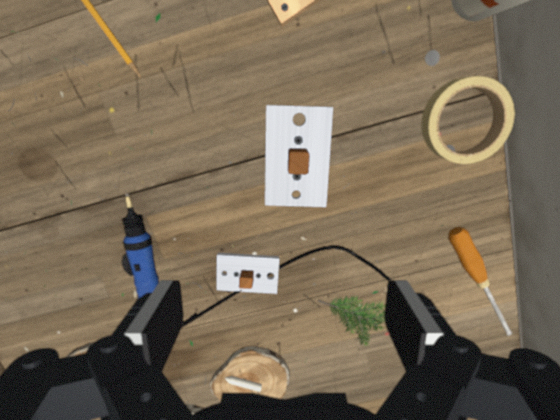

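The wrist view shows the large plate with its wide hole at (299,119), narrow hole at (296,195) and grip at (298,162). The small look-alike is at (248,275). Next a look at the jig.

Scaled: 0.222 m is 0.37, 0.165 m is 0.275, -0.55 rad is -0.0875.

Call:
{"op": "jog_arm", "data": {"targets": [[[0.0917, -0.02, 0, 0, 0, -0.0239, 1], [0.1833, -0.0417, 0, 0, 0, -0.0477, 1], [0.275, -0.0633, 0, 0, 0, -0.0716, 1], [0.37, -0.085, 0, 0, 0, -0.0875, 1], [0.37, -0.085, 0, 0, 0, -0.0875, 1], [0.37, -0.085, 0, 0, 0, -0.0875, 1]]]}}

```text
time_s: 2.45
tcp_pos: [0.5002, 0.0989, 0.3263]
ee_rot: [0.604, 0.797, -0.001, 0.0]
force: [-0.5, -0.3, 0.2]
grip_width: 0.0856
grasp_force: 0.0
```

```bash
python3 - <<'E'
from h import *
s=sensors.observe();print(s['tcp_pos'],s['joint_positions'].round(2))
shot('wrist','w2')
print(rel([.45,.33,.25],16.4).round(3))
im,c=load('w1')
hsv=cv2.cvtColor(im,cv2.COLOR_RGB2HSV); m=((hsv[...,1]<45)&(hsv[...,2]>150)).astype(np.uint8); m[:90]=0;m[225:]=0;m[:,:240]=0;m[:,350:]=0
cs,h=cv2.findContours(m,cv2.RETR_CCOMP,cv2.CHAIN_APPROX_NONE)
i=max(range(len(cs)),key=lambda i:cv2.contourArea(cs[i])); r=cv2.minAreaRect(cs[i]); 
for p in cv2.boxPoints(r): print('corner',p,onz(c,*map(float,p),.012).round(4))
for j,k in enumerate(cs):
    if h[0,j,3]==i and cv2.contourArea(k)>8:
        M=cv2.moments(k);u,v=M['m10']/M['m00'],M['m01']/M['m00'];print('hole',u,v,M['m00'],onz(c,u,v,.012).round(4))
E
```

```text
[0.50024297 0.0989213  0.3262658 ] [ 0.11  0.17  1.52 -0.    1.45 -0.16]
[ 0.237  0.014  0.076 -0.     0.001 -0.013]
corner [262.37863 205.37164] [ 0.4497 -0.1687  0.012 ]
corner [265.19357 104.03317] [ 0.4884 -0.0513  0.012 ]
corner [333.2244  105.92291] [ 0.5643 -0.0748  0.012 ]
corner [330.40945 207.26138] [ 0.5326 -0.1945  0.012 ]
hole 295.7245179063361 194.267217630854 60.5 [ 0.4944 -0.166   0.012 ]
hole 297.687431693989 161.803825136612 610.0 [ 0.5074 -0.127   0.012 ]
hole 297.7813333333333 139.69333333333333 62.5 [ 0.5144 -0.1012  0.012 ]
hole 298.77435897435896 119.10256410256409 130.0 [ 0.5217 -0.0783  0.012 ]
```

View pics/w2.png

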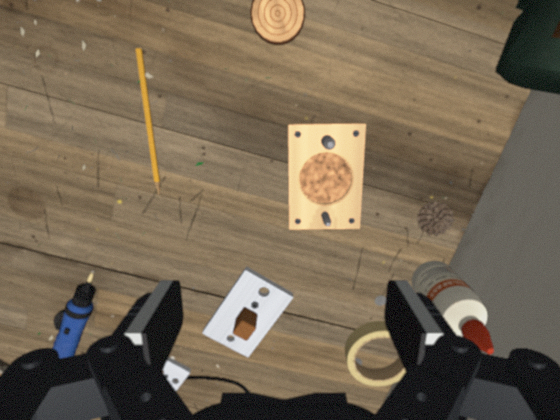

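The jig is at (326,177) with the pocket at (326,178). The thick dowel's top is near (328,142), the thin one's near (326,218), so thick points to +y. The cone is at (434,217). On to the disc.

Scaled: 0.237 m is 0.395, 0.18 m is 0.3.

Call:
{"op": "jog_arm", "data": {"targets": [[[0.1, 0.0067, 0.05, 0, 0, 0, 1], [0.2, 0.0133, 0.1, 0, 0, 0, 1], [0.3, 0.02, 0.15, 0, 0, 0, 1], [0.395, 0.0233, 0.2, 0, 0, 0, 1], [0.395, 0.0233, 0.2, 0, 0, 0, 1], [0.395, 0.0233, 0.2, 0, 0, 0, 1]]]}}

```text
time_s: 3.25
tcp_pos: [0.4498, 0.331, 0.2058]
ee_rot: [0.603, 0.797, -0.001, 0.0]
force: [0.4, 0.2, 0.6]
grip_width: 0.0853
grasp_force: 0.0
```

```bash
python3 - <<'E'
from h import *
s=sensors.observe();print(s['tcp_pos'],s['joint_positions'].round(2))
shot('wrist','w3')
def cont(im,lo,hi,box):
    hsv=cv2.cvtColor(cv2.GaussianBlur(im,(3,3),0),cv2.COLOR_RGB2HSV); m=cv2.inRange(hsv,lo,hi); z=np.zeros_like(m);x0,y0,x1,y1=box;z[y0:y1,x0:x1]=m[y0:y1,x0:x1]
    return max(cv2.findContours(z,0,1)[0],key=cv2.contourArea)
im,c=load('w2')
for p in((300,140),(326,178),(60,60),(300,180),(345,178)): print(p,im[p[1],p[0]],cv2.cvtColor(im[p[1]:p[1]+1,p[0]:p[0]+1],cv2.COLOR_RGB2HSV)[0,0])
k=cont(im,(8,40,205),(30,150,255),(275,112,380,242)); r=cv2.minAreaRect(k)
B=np.array([onz(c,*map(float,p),.022) for p in cv2.boxPoints(r)]);print(r,B.round(4),B.mean(0))
im,c=load('w3')
hs=cv2.cvtColor(im,cv2.COLOR_RGB2HSV)
k=cont(im,(8,60,185),(30,170,255),(180,30,380,330)); e=cv2.fitEllipse(cv2.convexHull(k)); print(e,onz(c,*e[0],.016))
x=int(e[0][0]);y=int(e[0][1]);print(im[y,x-60:x+60:6].tolist())
E
```

```text
[0.4498094  0.33100057 0.20577982] [ 0.56  0.33  1.61 -0.    1.2   0.28]
(300, 140) [248 226 173] [ 21  77 248]
(326, 178) [183 136  94] [ 14 124 183]
(60, 60) [118 104  82] [ 18  78 118]
(300, 180) [213 160 114] [ 14 119 213]
(345, 178) [215 161 112] [ 14 122 215]
((327.0, 176.5), (105.0, 76.0), 90.0) [[0.4931 0.1493 0.022 ]
 [0.5779 0.1732 0.022 ]
 [0.6221 0.0505 0.022 ]
 [0.5289 0.0243 0.022 ]] [0.55547485 0.09932375 0.022     ]
((300.4201354980469, 162.29039001464844), (62.32753372192383, 63.66033172607422), 50.76348114013672) [0.45723318 0.36011976 0.016     ]
[[133, 112, 88], [131, 110, 82], [98, 85, 63], [127, 106, 79], [125, 106, 79], [226, 178, 127], [208, 158, 108], [239, 198, 141], [249, 220, 158], [240, 201, 143], [226, 177, 125], [242, 205, 146], [246, 215, 153], [228, 178, 127], [218, 164, 110], [248, 217, 155], [118, 101, 72], [110, 93, 69], [107, 89, 64], [110, 90, 65]]
```

View pics/w3.png

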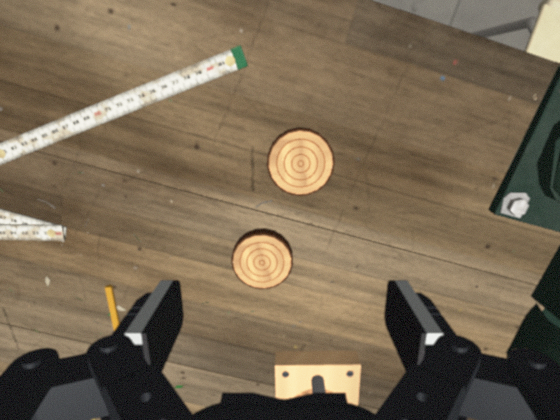

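The disc is at (300,162) and its look-alike at (263,261), nearer the robot's right. I'm dropping closer and measuring again.

```bash
python3 - <<'E'
from h import *
print(rel([.4575,.358,.10],16.4).round(3))
E
```

```text
[ 0.025  0.014  0.107  0.     0.001 -0.012]
```

Scaled: 0.107 m is 0.1783, 0.025 m is 0.0417, -0.012 rad is -0.0019.

Call:
{"op": "jog_arm", "data": {"targets": [[[0.02, 0.0117, 0.0917, 0, 0, -0.0019, 1], [0.0417, 0.0233, 0.1667, 0, 0, -0.0019, 1], [0.0417, 0.0233, 0.1783, 0, 0, -0.0019, 1], [0.0417, 0.0233, 0.1783, 0, 0, -0.0019, 1]]]}}

```text
time_s: 3.8
tcp_pos: [0.4572, 0.3587, 0.1004]
ee_rot: [0.599, 0.801, 0.0, 0.0]
force: [-1.2, -0.4, 1.1]
grip_width: 0.0851
grasp_force: 0.0
```

```bash
cat >> h.py <<'E'
def cont(im,lo,hi,box):
    hsv=cv2.cvtColor(cv2.GaussianBlur(im,(3,3),0),cv2.COLOR_RGB2HSV); m=cv2.inRange(hsv,lo,hi); z=np.zeros_like(m);x0,y0,x1,y1=box;z[y0:y1,x0:x1]=m[y0:y1,x0:x1]
    return max(cv2.findContours(z,0,1)[0],key=cv2.contourArea)
def disc(f,z,box=(180,20,400,330)):
    im,c=load(f); k=cv2.convexHull(cont(im,(8,60,185),(30,170,255),box))
    w=np.array([onz(c,*map(float,p[0]),z)[:2] for p in k],np.float32); (x,y),r=cv2.minEnclosingCircle(w); e=cv2.fitEllipse(w)
    return cv2.fitEllipse(k)[0],(x,y),r,e
E
python3 - <<'E'
from h import *
s=sensors.observe();print(s['tcp_pos'])
shot('wrist','w4')
print(disc('w3',.016));print(disc('w4',.016))
for p in ([.4575,.358,.03],): print(rel(p,16.4).round(4))
E
```

```text
[0.45716863 0.35871279 0.10036089]
((300.4201354980469, 162.29039001464844), (0.4573811888694763, 0.35938504338264465), 0.02784714475274086, ((0.4574359953403473, 0.35938704013824463), (0.054937347769737244, 0.05530080199241638), 156.54403686523438))
((283.324462890625, 232.01551818847656), (0.45730113983154297, 0.3597095310688019), 0.02776351012289524, ((0.45735853910446167, 0.3596859872341156), (0.05499545857310295, 0.05530066043138504), 176.0450439453125))
[-0.0013 -0.0006  0.0712  0.0024 -0.0004  0.0003]
```

Scaled: 0.071 m is 0.1183, 0.065 m is 0.1083.

Call:
{"op": "jog_arm", "data": {"targets": [[[0, 0, 0.0667, 0, 0, 0, 1], [0, 0, 0.1083, 0, 0, 0, 1], [0, 0, 0.1183, 0, 0, 0, 1], [0, 0, 0.1183, 0, 0, 0, 1], [0, 0, 0.1183, 0, 0, 0, 0], [0, 0, 0.1183, 0, 0, 0, 0], [0, 0, 0.1183, 0, 0, 0, 0], [0, 0, 0.1183, 0, 0, 0, 0]]], "force": 40}}

```text
time_s: 4.85
tcp_pos: [0.457, 0.3606, 0.0303]
ee_rot: [0.598, 0.801, 0.001, 0.001]
force: [-0.6, -0.8, 8.2]
grip_width: 0.0572
grasp_force: 40.9
```

```bash
python3 - <<'E'
from h import *
s=sensors.observe();print(s['tcp_pos'],s['ee_rot'],s['force'],s['grip_width'],s['grasp_force'])
shot('wrist','w5');print(disc('w5',.016))
E
```

```text
[0.45702533 0.36060707 0.03033636] [5.98233949e-01 8.01320092e-01 1.39110669e-03 5.63177694e-04] [-0.64015191 -0.80815301  8.23597832] 0.05717482992022961 40.856688022613525
((283.449462890625, 294.2983093261719), (0.45775553584098816, 0.3601253032684326), 0.02773122303187847, ((0.45776253938674927, 0.36013227701187134), (0.0548861026763916, 0.05520964041352272), 169.84564208984375))
```

View pics/w5.png

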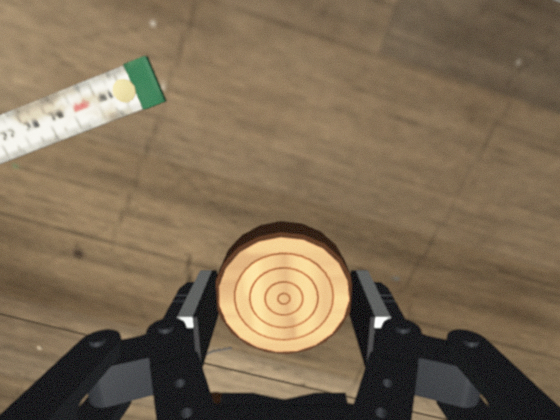

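The disc is centred between the pads at (283,298), but 8 N of upward force suggests the fingertips touch the bench. I'll open, rise 8 mm and grip again, because the tips must stay above the pocket rim.

Scaled: -0.0075 m is -0.0125.

Call:
{"op": "jog_arm", "data": {"targets": [[[0, 0, 0, 0, 0, 0, 0.9], [0, 0, 0, 0, 0, 0, 0.9], [0, 0, -0.0125, 0, 0, 0, 0.9], [0, 0, -0.0125, 0, 0, 0, 0.9], [0, 0, -0.0125, 0, 0, 0, 0], [0, 0, -0.0125, 0, 0, 0, 0], [0, 0, -0.0125, 0, 0, 0, 0], [0, 0, -0.0125, 0, 0, 0, 0]]], "force": 40}}

```text
time_s: 5.9
tcp_pos: [0.4573, 0.3605, 0.0391]
ee_rot: [0.598, 0.801, 0.002, 0.001]
force: [-2.6, -3.7, 22.8]
grip_width: 0.0427
grasp_force: 11.4
```

```bash
python3 - <<'E'
from h import *
s=sensors.observe();print(s['tcp_pos'],s['ee_rot'],s['force'],s['grip_width'],s['grasp_force'])
shot('wrist','w6');print(disc('w6',.016))
print(rel([.4575,.36,.12],16.4).round(4))
E
```

```text
[0.45733029 0.36049292 0.03908119] [0.59819156 0.80135108 0.00162884 0.0008041 ] [-2.60938659 -3.72266425 22.8104789 ] 0.042663123527400496 11.369207390671363
((282.18804931640625, 283.87286376953125), (0.45759108662605286, 0.36007240414619446), 0.027844030410051346, ((0.45753350853919983, 0.3599972426891327), (0.054686538875103, 0.055402711033821106), 20.507875442504883))
[-0.0005  0.0003 -0.0809  0.0036 -0.0006  0.0021]
```

The tips slid over the top, so they sit about 23 mm ahead of the TCP at this opening and the earlier height was about right. I'll open, lower to about 0.028 and grip again.

Scaled: 0.01 m is 0.0167, 0.005 m is 0.0083.

Call:
{"op": "jog_arm", "data": {"targets": [[[0, 0, -0.0067, 0, 0, 0, 1], [0, 0, -0.0067, 0, 0, 0, 1], [0, 0, -0.0067, 0, 0, 0, 1], [0, 0, 0.0083, 0, 0, 0, 1], [0, 0, 0.0167, 0, 0, 0, 1], [0, 0, 0.0167, 0, 0, 0, 1]]]}}

```text
time_s: 6.7
tcp_pos: [0.4555, 0.3596, 0.0247]
ee_rot: [0.598, 0.801, -0.001, -0.0]
force: [0.1, 0.2, 0.6]
grip_width: 0.0855
grasp_force: 0.0
```

```bash
python3 - <<'E'
from h import *
s=sensors.observe();print(s['tcp_pos'],s['ee_rot'],s['force'],s['grip_width'],s['grasp_force'])
shot('wrist','w7');print(disc('w7',.016))
print(rel([.4575,.36,.0285],16.4).round(4))
E
```

```text
[0.45549693 0.35961875 0.02473687] [ 5.98312276e-01  8.01262335e-01 -9.86189497e-04 -3.43362708e-04] [0.09661058 0.18244861 0.60481583] 0.08553359150691635 0.0
((287.3916320800781, 300.1556701660156), (0.4574337899684906, 0.36018767952919006), 0.027683008462190628, ((0.45750921964645386, 0.3601638078689575), (0.05472608655691147, 0.054993193596601486), 152.83152770996094))
[-0.0003  0.0017 -0.0034 -0.0013  0.0004  0.0018]
```

Scaled: -0.0018 m is -0.003, 0.0017 m is 0.0028.

Call:
{"op": "jog_arm", "data": {"targets": [[[0, 0.0028, -0.003, 0, 0, 0, 1], [0, 0.0028, -0.003, 0, 0, 0, 0.2], [0, 0.0028, -0.003, 0, 0, 0, 0.2], [0, 0.0028, -0.003, 0, 0, 0, 0.2], [0, 0.0028, -0.003, 0, 0, 0, 0.2], [0, 0.0028, -0.003, 0, 0, 0, 0.2]]], "force": 35}}

```text
time_s: 7.5
tcp_pos: [0.458, 0.3607, 0.0284]
ee_rot: [0.598, 0.801, 0.001, 0.0]
force: [-0.5, -0.8, 6.2]
grip_width: 0.0579
grasp_force: 36.7
```

```bash
python3 - <<'E'
from h import *
s=sensors.observe();print(s['tcp_pos'],s['ee_rot'],s['force'],s['grip_width'],s['grasp_force'])
shot('wrist','w8');print(disc('w8',.016)); shot('side','s8')
print(rel([.457,.36,.0265],16.4).round(4))
E
```

```text
[0.45803431 0.36066776 0.0284394 ] [5.98333761e-01 8.01246781e-01 5.19820768e-04 1.87780752e-04] [-0.53200012 -0.79032755  6.2255156 ] 0.05792690043440819 36.71446144580841
((283.4873962402344, 296.29644775390625), (0.4585695266723633, 0.36041802167892456), 0.02774294652044773, ((0.45868927240371704, 0.36038124561309814), (0.05495098978281021, 0.05516715347766876), 174.48211669921875))
[-0.0004 -0.0012  0.002   0.001  -0.0003  0.0018]
```

The upward force comes from the pads swinging forward against the gripped disc. Lifting.

Scaled: -0.1 m is -0.1667, -0.05 m is -0.0833.

Call:
{"op": "jog_arm", "data": {"targets": [[[0, 0, -0.025, 0, 0, 0, 0.2], [0, 0, -0.0833, 0, 0, 0, 0.2], [0, 0, -0.1667, 0, 0, 0, 0.2], [0, 0, -0.1667, 0, 0, 0, 0.2]]]}}

```text
time_s: 8.1
tcp_pos: [0.4605, 0.3625, 0.1326]
ee_rot: [0.598, 0.801, 0.005, 0.002]
force: [0.6, -0.5, -0.2]
grip_width: 0.0582
grasp_force: 37.7
```

```bash
python3 - <<'E'
from h import *
s=sensors.observe();print(s['tcp_pos'],s['ee_rot'],s['force'],s['grip_width'],s['grasp_force'])
im,c=shot('wrist','w9');print(disc('w9',s['tcp_pos'][2]-.0123))
im2,c2=shot('side','s9')
# dowel tops in w2 gray
a=cv2.resize(load('w2')[0][110:245,275:380],None,fx=3.5,fy=3.5,interpolation=3);b=im[200:380,180:390]; q=proj(c2,s['tcp_pos']-[0,0,.02]).astype(int); d=cv2.resize(im2[q[1]-40:q[1]+40,q[0]-60:q[0]+60],None,fx=3,fy=3,interpolation=3)
o=np.zeros((600,800,3),np.uint8);o[:a.shape[0],:a.shape[1]]=a;o[:b.shape[0],400:400+b.shape[1]]=b;o[220:220+d.shape[0],400:400+d.shape[1]]=d
cv2.imwrite('pics/c9.png',o[:,:,::-1])
E
```

```text
[0.46053686 0.36245106 0.13259596] [0.59827874 0.80127239 0.00473689 0.0016357 ] [ 0.59864785 -0.46003049 -0.23524635] 0.058153465761219 37.72950232028961
((283.5599060058594, 296.2405090332031), (0.4612157344818115, 0.3623948395252228), 0.02769220620393753, ((0.4613186717033386, 0.3623572289943695), (0.05484477058053017, 0.055102840065956116), 36.367679595947266))
```

View pics/c9.png

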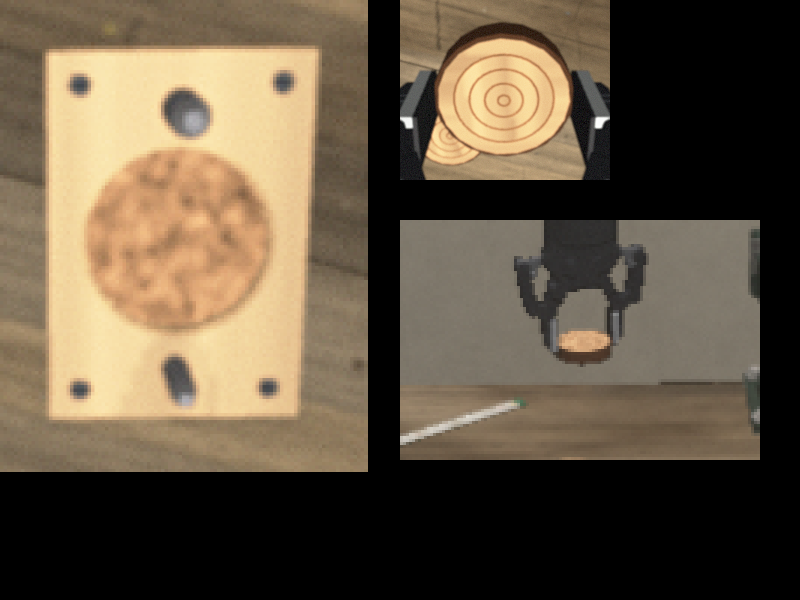

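The disc is held level and centred at (283,296). In w2 the thick dowel's top is at (331,144) and the thin one's at (328,224). Computing the jig pose.

```bash
python3 - <<'E'
from h import *
im,c=load('w2'); f=lambda x,y:(275+x/3.5,110+y/3.5)
t=onz(c,*f(197,120),.058);n=onz(c,*f(186,399),.058);print(t,n,(t+n)/2,np.linalg.norm(t-n),np.degrees(np.arctan2(*(t-n)[1::-1])))
B=np.array([onz(c,*f(*p),.022) for p in((46,50),(319,48),(299,416),(50,417))]);print(B.mean(0))
hs=np.array([onz(c,*f(*p),.022) for p in((79,84),(284,82),(268,388),(79,389))]);print(hs.round(4),hs.mean(0))
k=cont(im,(8,95,120),(19,170,235),(296,148,356,207)); w=np.array([onz(c,*map(float,p[0]),.022)[:2] for p in cv2.convexHull(k)],np.float32);print(cv2.fitEllipse(w))
for p,z in(([.54,.06,.20],16.6),): print(rel(p,z).round(3))
E
```

```text
[0.5416289  0.14349057 0.058     ] [0.56659775 0.05553816 0.058     ] [0.55411332 0.09951437 0.058     ] 0.09142795367687805 105.84873844837357
[0.55423121 0.09897425 0.022     ]
[[0.5058 0.1411 0.022 ]
 [0.5715 0.1603 0.022 ]
 [0.602  0.0563 0.022 ]
 [0.5364 0.0374 0.022 ]] [0.55393641 0.09876236 0.022     ]
((0.5545819401741028, 0.09857051819562912), (0.06620115041732788, 0.06746481359004974), 78.92587280273438)
[-0.312 -0.007 -0.071  0.002 -0.001 -0.002]
```

```bash
python3 - <<'E'
from h import *
print(rel([.5736,.0318,.17],16.1).round(3))
E
```

```text
[-0.348  0.018 -0.041  0.002 -0.001  0.007]
```

Scaled: -0.348 m is -0.58, -0.08 m is -0.1333, 0.007 rad is 0.0011.

Call:
{"op": "jog_arm", "data": {"targets": [[[-0.05, 0.0033, -0.0333, 0, 0, 0, 0.2], [-0.1333, 0.0083, -0.0683, 0, 0, 0.0011, 0.2], [-0.225, 0.0133, -0.0683, 0.0003, 0, 0.0011, 0.2], [-0.3167, 0.0167, -0.0683, 0.0003, 0, 0.0011, 0.2], [-0.4083, 0.02, -0.0683, 0.0003, 0, 0.0011, 0.2], [-0.5, 0.025, -0.0683, 0.0003, 0, 0.0011, 0.2], [-0.58, 0.03, -0.0683, 0.0003, 0, 0.0011, 0.2], [-0.58, 0.03, -0.0683, 0.0003, 0, 0.0011, 0.2]]]}}

```text
time_s: 9.2
tcp_pos: [0.5741, 0.0286, 0.1669]
ee_rot: [0.603, 0.798, -0.002, -0.001]
force: [-0.2, 0.9, -1.3]
grip_width: 0.0584
grasp_force: 37.7
```

Call:
{"op": "jog_arm", "data": {"targets": [[[0, 0, 0, 0, 0, 0, 0.2], [0, 0, 0, 0, 0, 0, 0.2]]]}}

```text
time_s: 9.45
tcp_pos: [0.5728, 0.0331, 0.1679]
ee_rot: [0.601, 0.8, -0.001, -0.002]
force: [-0.0, 0.6, -0.4]
grip_width: 0.0583
grasp_force: 37.7
```

```bash
python3 - <<'E'
from h import *
s=sensors.observe();print(s['tcp_pos'],s['ee_rot'])
im,c=shot('wrist','w10')
print(disc('w10',s['tcp_pos'][2]-.0123,(200,210,370,400))[1])
# small screws: dark blobs inside the block top; predicted positions
C=np.array([.5542,.0991]);a=np.radians(16.1);X=np.array([np.cos(a),np.sin(a)]);Y=np.array([-X[1],X[0]])
g=cv2.cvtColor(im,cv2.COLOR_RGB2GRAY);P=[]
for sx,sy in((-1,1),(1,1),(1,-1),(-1,-1)):
    w=C+X*sx*.0342+Y*sy*.0542;u,v=proj(c,np.r_[w,.022]).astype(int);r=11
    m=(g[v-r:v+r+1,u-r:u+r+1]<120).astype(np.uint8);M=cv2.moments(m,True)
    p=(u-r+M['m10']/M['m00'],v-r+M['m01']/M['m00']);q=onz(c,*p,.022);P.append(q[:2]);print((u,v),p,M['m00'],q.round(4))
P=np.array(P);print(P.mean(0),np.degrees(np.arctan2(*(P[1]+P[2]-P[0]-P[3])[::-1])))
cv2.imwrite('pics/w10c.png',cv2.resize(im[0:260,150:460],None,fx=2.3,fy=2.3,interpolation=3)[:,:,::-1])
E
```

```text
[0.57276171 0.03309165 0.16786053] [ 0.60061115  0.79953879 -0.00125804 -0.0015452 ]
(0.5733687281608582, 0.032970547676086426)
(np.int64(233), np.int64(30)) (np.float64(232.34117647058824), np.float64(31.517647058823528)) 85.0 [0.5057 0.1411 0.022 ]
(np.int64(335), np.int64(30)) (np.float64(333.5113636363636), np.float64(30.738636363636363)) 88.0 [0.5708 0.1604 0.022 ]
(np.int64(328), np.int64(188)) (np.float64(328.20338983050846), np.float64(187.16949152542372)) 59.0 [0.6014 0.057  0.022 ]
(np.int64(239), np.int64(187)) (np.float64(239.17543859649123), np.float64(187.43859649122808)) 57.0 [0.5361 0.0378 0.022 ]
[0.55346988 0.09908765] 16.458970984510028
```

View pics/w10c.png

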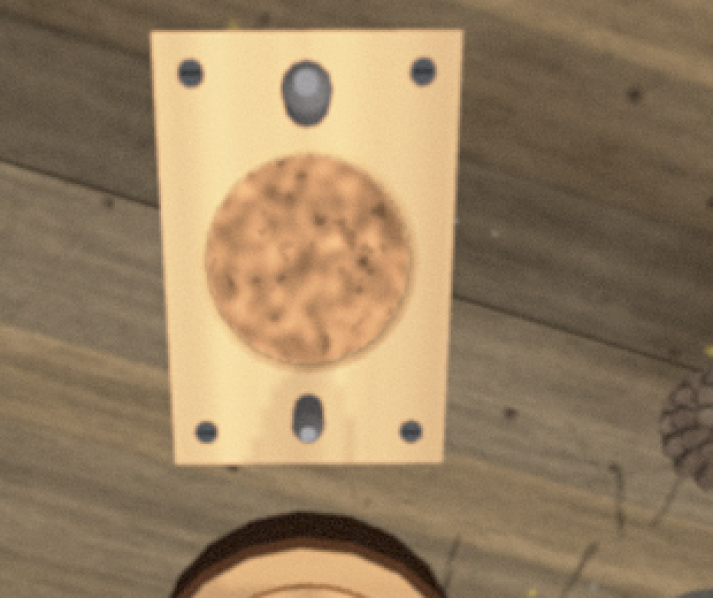

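The jig is clear: thick dowel top at full-image (283,36), thin one's at (284,189), screws giving centre (0.5536, 0.0990) and yaw 16.3°. Next I move over the pocket and lower.

```bash
python3 - <<'E'
from h import *
im,c=load('w10')
t=onz(c,150+306/2.3,82/2.3,.058);n=onz(c,150+308/2.3,434/2.3,.058);print(t,n,(t+n)/2,np.linalg.norm(t-n),np.degrees(np.arctan2(*(t-n)[1::-1])))
print(rel([.5531,.0991,.06],16.2).round(4))
E
```

```text
[0.54078649 0.14292614 0.058     ] [0.56679007 0.05514323 0.058     ] [0.55378828 0.09903469 0.058     ] 0.09155340269012202 106.50065721210386
[ 6.880e-02 -3.000e-04  1.082e-01 -3.300e-03 -7.000e-04 -1.000e-04]
```

Scaled: 0.098 m is 0.1633, 0.06 m is 0.1, -0.003 rad is -0.0005.

Call:
{"op": "jog_arm", "data": {"targets": [[[0.0583, 0, 0, -0.0005, 0, 0, 0.2], [0.115, 0, 0.0333, -0.0005, 0, 0, 0.2], [0.115, 0, 0.1, -0.0005, 0, 0, 0.2], [0.115, 0, 0.1633, -0.0005, 0, 0, 0.2], [0.115, 0, 0.1633, -0.0005, 0, 0, 0.2], [0.115, 0, 0.1633, -0.0005, 0, 0, 0.2]]]}}

```text
time_s: 10.25
tcp_pos: [0.5551, 0.0989, 0.0716]
ee_rot: [0.601, 0.799, 0.001, 0.001]
force: [-0.3, -0.4, -0.4]
grip_width: 0.0578
grasp_force: 37.9
```

```bash
python3 - <<'E'
from h import *
s=sensors.observe();print(s['tcp_pos'],s['ee_rot'],s['force'])
print(rel([.5531,.0991,.045],16.2).round(4))
E
```

```text
[0.55510113 0.09886411 0.07155305] [6.00721323e-01 7.99457750e-01 8.11678131e-04 7.34341185e-04] [-0.31185751 -0.35950364 -0.44812313]
[ 0.0008 -0.0019  0.0265  0.0022  0.0002 -0.0008]
```

Scaled: 0.026 m is 0.0433, 0.001 m is 0.0017, 0.002 rad is 0.0003.

Call:
{"op": "jog_arm", "data": {"targets": [[[0.0017, -0.0025, 0.0133, 0.0003, 0, 0, 0.2], [0.0017, -0.0025, 0.0267, 0.0003, 0, 0, 0.2], [0.0017, -0.0025, 0.0367, 0.0003, 0, 0, 0.2], [0.0017, -0.0025, 0.0433, 0.0003, 0, 0, 0.2], [0.0017, -0.0025, 0.0433, 0.0003, 0, 0, 0.2]]]}}

```text
time_s: 10.88
tcp_pos: [0.5527, 0.0986, 0.0445]
ee_rot: [0.601, 0.799, -0.001, -0.0]
force: [-1.3, -0.3, 0.2]
grip_width: 0.0579
grasp_force: 37.9
```

```bash
python3 - <<'E'
from h import *
s=sensors.observe();print(s['tcp_pos'],s['ee_rot'],s['force'],s['torque'])
shot('wrist','w11');print(disc('w11',.032,(200,210,370,400))[1:3])
print(rel([.5531,.0991,.0445],16.2).round(4))
E
```

```text
[0.55270202 0.09861105 0.04453466] [ 6.01199119e-01  7.99098957e-01 -5.36811465e-04 -4.32075324e-04] [-1.31055115 -0.26749335  0.22240143] [-0.0988487   0.06196727  0.02041372]
((0.5533442497253418, 0.09821204096078873), 0.027590399608016014)
[ 0.0004  0.0005  0.     -0.0014 -0.     -0.0018]
```

Almost at the floor with no vertical force, so the disc is inside the pocket. I'll open gently and rise.

Scaled: -0.12 m is -0.2, -0.08 m is -0.1333.

Call:
{"op": "jog_arm", "data": {"targets": [[[0, 0, 0.0017, 0, 0, 0, 0.2], [0, 0, 0.0017, 0, 0, 0, 0.6], [0, 0, 0, 0, 0, 0, 1], [0, 0, 0, 0, 0, 0, 1], [0, 0, -0.05, 0, 0, 0, 1], [-0.05, 0, -0.1333, 0, 0, 0, 1], [-0.1167, 0, -0.2, 0, 0, 0, 1], [-0.1167, 0, -0.2, 0, 0, 0, 1]]]}}

```text
time_s: 11.92
tcp_pos: [0.5761, 0.0293, 0.1684]
ee_rot: [0.602, 0.798, 0.002, 0.004]
force: [1.0, 0.2, 0.1]
grip_width: 0.0855
grasp_force: 0.0
```

```bash
python3 - <<'E'
from h import *
s=sensors.observe();print(s['tcp_pos'],s['ee_rot'],s['force'],s['torque'])
im,c=shot('wrist','w12')
print(disc('w12',.032,(230,40,340,180)))
cv2.imwrite('pics/w12c.png',cv2.resize(im[0:240,170:400],None,fx=2.5,fy=2.5,interpolation=3)[:,:,::-1])
print(rel([.508-.0,-.10,.24],-17.3).round(3), rel([.508,-.123,.12],-17.3).round(3))
E
```

```text
[0.57611525 0.0292739  0.16839618] [0.60222614 0.79831449 0.00200783 0.00369055] [1.01703107 0.15632506 0.06395467] [ 0.06904754 -0.00657566  0.01219473]
((284.6235046386719, 99.12422180175781), (0.5598998069763184, 0.09542810916900635), 0.05926574394106865, ((0.5608320832252502, 0.09174370765686035), (0.08095394819974899, 0.2107706069946289), 16.454572677612305))
[-0.108 -0.099 -0.074  0.003  0.     0.581] [-0.13  -0.106  0.046  0.003  0.     0.581]
```

View pics/w12c.png

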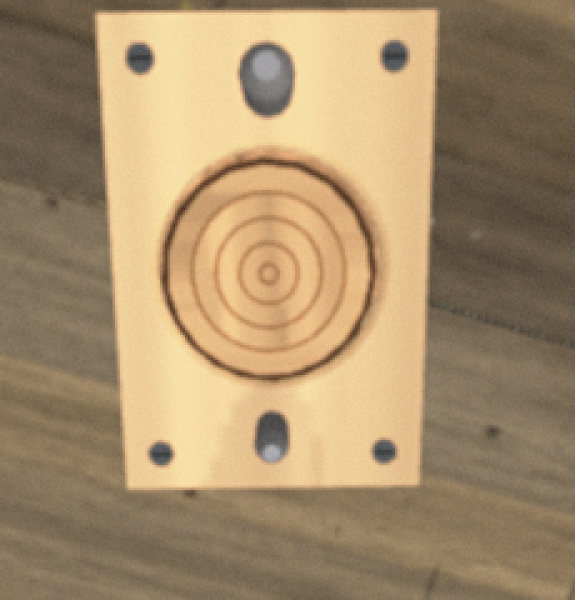

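The disc is seated flat in the pocket, concentric at crop (269,272), with both dowels clear. Now the plate.

```bash
python3 - <<'E'
from h import *
im,c=load('w12');print('disc in pocket',onz(c,170+269/2.5,272/2.5,.032))
print(rel([.508,-.123,.2],-17.3).round(3))
E
```

```text
disc in pocket [0.55390506 0.09800243 0.032     ]
[-0.13  -0.105 -0.034  0.003  0.     0.581]
```

Scaled: -0.13 m is -0.2167, -0.105 m is -0.175, 0.581 rad is 0.0925.

Call:
{"op": "jog_arm", "data": {"targets": [[[-0.055, -0.0433, -0.05, 0, 0, 0.0231, 1], [-0.11, -0.0867, -0.0567, 0, 0, 0.0462, 1], [-0.1667, -0.1333, -0.0567, 0, 0, 0.0692, 1], [-0.2167, -0.175, -0.0567, 0.0005, 0, 0.0925, 1], [-0.2167, -0.175, -0.0567, 0.0005, 0, 0.0925, 1], [-0.2167, -0.175, -0.0567, 0.0005, 0, 0.0925, 1]]]}}

```text
time_s: 12.72
tcp_pos: [0.5069, -0.1213, 0.1975]
ee_rot: [0.805, 0.594, -0.002, -0.002]
force: [0.0, -0.4, -0.0]
grip_width: 0.0853
grasp_force: 0.0
```

```bash
cat >> h.py <<'E'
def holes(f,z,guess,box,pl=None):
    """white plate mask; blobs (dark) inside; returns centroid on plane z"""
    im,c=load(f); hsv=cv2.cvtColor(im,cv2.COLOR_RGB2HSV); m=((hsv[...,1]<45)&(hsv[...,2]>150)).astype(np.uint8)
    x0,y0,x1,y1=box; q=np.zeros_like(m); q[y0:y1,x0:x1]=m[y0:y1,x0:x1]
    cs,h=cv2.findContours(q,cv2.RETR_CCOMP,cv2.CHAIN_APPROX_NONE); i=max(range(len(cs)),key=lambda i:cv2.contourArea(cs[i]))
    print('outer',cv2.contourArea(cs[i]),[ (p.round(1).tolist(),onz(c,*map(float,p),z)[:2].round(4).tolist()) for p in cv2.boxPoints(cv2.minAreaRect(cs[i]))])
    for j,k in enumerate(cs):
        if h[0,j,3]==i and cv2.contourArea(k)>20:
            (u,v),ax,_=cv2.fitEllipse(k); print('hole',round(u,1),round(v,1),np.round(ax,1),onz(c,u,v,z).round(4))
E
python3 - <<'E'
from h import *
s=sensors.observe();print(s['tcp_pos'],s['ee_rot'])
im,c=shot('wrist','w13')
g=[proj(c,np.array([.508,-.123,.012])+np.array([.297*t,.955*t,0])) for t in(-.061,-.046,0,.046,.061)];print(np.round(g))
holes('w13',.012,None,(180,0,390,300))
print(rel([.508,-.123,.1],-17.3).round(4))
E
```

```text
[ 0.50693335 -0.12132048  0.19747764] [ 0.80451999  0.59391727 -0.00202961 -0.00239669]
[[286. 257.]
 [286. 242.]
 [286. 194.]
 [286. 142.]
 [286. 123.]]
outer 11860.0 [([239.0, 122.0], [0.4889, -0.0521]), ([333.0, 122.0], [0.5636, -0.0751]), ([333.0, 257.0], [0.5325, -0.1941]), ([239.0, 257.0], [0.448, -0.1684])]
hole 285.6 241.4 [11.4 12.8] [ 0.4946 -0.166   0.012 ]
hole 285.5 200.0 [33.6 47.5] [ 0.5061 -0.1279  0.012 ]
hole 285.8 169.1 [12.4 13.2] [ 0.5145 -0.1013  0.012 ]
hole 285.9 141.0 [18.2 18.6] [ 0.5217 -0.0785  0.012 ]
[-0.0015  0.0018  0.0977 -0.0056  0.0006  0.0037]
```

Scaled: 0.152 m is 0.2533, 0.0015 m is 0.0025, 0.002 rad is 0.0003.

Call:
{"op": "jog_arm", "data": {"targets": [[[-0.001, 0.0025, 0.0833, -0.0008, 0, 0.0003, 1], [-0.001, 0.0025, 0.1667, -0.0008, 0, 0.0003, 1], [-0.001, 0.0025, 0.2333, -0.0008, 0, 0.0003, 1], [-0.001, 0.0025, 0.2533, -0.0008, 0, 0.0003, 1], [-0.001, 0.0025, 0.2533, -0.0008, 0, 0.0003, 1]]]}}

```text
time_s: 13.4
tcp_pos: [0.5083, -0.1227, 0.0462]
ee_rot: [0.805, 0.593, -0.001, 0.0]
force: [0.2, -0.3, -0.2]
grip_width: 0.0853
grasp_force: 0.0
```

```bash
python3 - <<'E'
from h import *
s=sensors.observe();print(s['tcp_pos'],s['ee_rot'],s['force'])
print(rel([.5082,-.1223,.045],-17.2).round(4))
E
```

```text
[ 0.50830984 -0.12267349  0.04623947] [ 8.04989591e-01  5.93288619e-01 -5.41142237e-04  2.84911828e-04] [ 0.19633806 -0.30486767 -0.18627778]
[ 0.0003 -0.0002  0.0012 -0.0002  0.0012 -0.0003]
```

Call:
{"op": "jog_arm", "data": {"targets": [[[0, 0, 0, 0, 0, 0, -1], [0, 0, 0, 0, 0, 0, -1], [0, 0, 0, 0, 0, 0, -1], [0, 0, 0, 0, 0, 0, -1], [0, 0, 0, 0, 0, 0, -1], [0, 0, 0, 0, 0, 0, -1], [0, 0, 0, 0, 0, 0, -1]]], "force": 90}}

```text
time_s: 14.28
tcp_pos: [0.5086, -0.1238, 0.0478]
ee_rot: [0.805, 0.593, 0.0, 0.002]
force: [-1.5, -0.1, 6.5]
grip_width: 0.0226
grasp_force: 89.6
```

```bash
python3 - <<'E'
from h import *
s=sensors.observe();print(s['tcp_pos'],s['ee_rot'],s['force'],s['grip_width'],s['grasp_force'])
E
```

```text
[ 0.50858924 -0.12375595  0.04783852] [8.05489783e-01 5.92607619e-01 2.76977214e-04 1.53039984e-03] [-1.47390775 -0.14989565  6.46809596] 0.022627252372438733 89.55262541770935
```

Scaled: -0.09 m is -0.15, -0.05 m is -0.0833.

Call:
{"op": "jog_arm", "data": {"targets": [[[0, 0, -0.025, 0, 0, 0, -1], [0, 0, -0.0833, 0, 0, 0, -1], [0, 0, -0.15, 0, 0, 0, -1], [0, 0, -0.15, 0, 0, 0, -1], [0, 0, -0.15, 0, 0, 0, -1]]]}}

```text
time_s: 14.9
tcp_pos: [0.5075, -0.1232, 0.1366]
ee_rot: [0.805, 0.593, -0.0, 0.001]
force: [-0.3, -0.1, -2.2]
grip_width: 0.0228
grasp_force: 88.8
```

```bash
python3 - <<'E'
from h import *
s=sensors.observe();print(s['time_s'],s['tcp_pos'],s['ee_rot'],s['force'],s['torque'],s['grip_width'],s['grasp_force'])
im,c=shot('wrist','w14')
r=R.from_quat(s['ee_rot']).as_matrix();t=s['tcp_pos']
for d in(-.061,-.046,-.022,.022,.046,.061): print(d,proj(c,t+r@np.array([d,0,.036])).round(1))
holes('w14',t[2]-.036,None,(200,180,370,415))
P=[onz(c,*p,t[2]-.036) for p in()]
print(rel([.5536+.05*.28,.099-.05*.96,.135],16.3).round(3))
E
```

```text
14.9 [ 0.50745666 -0.12321884  0.1366116 ] [ 8.05451519e-01  5.92661124e-01 -3.40751334e-04  7.24970726e-04] [-0.26792793 -0.13583508 -2.18616319] [ 0.02670794 -0.05115389  0.0027737 ] 0.022758385704107827 88.80423545837402
-0.061 [282.5 374.6]
-0.046 [282.5 351.6]
-0.022 [282.4 312.1]
0.022 [282.3 230.2]
0.046 [282.2 179.3]
0.061 [282.2 145. ]
outer 14908.5 [([200.0, 180.0], [0.4864, -0.0688]), ([369.0, 180.0], [0.5577, -0.091]), ([369.0, 316.0], [0.5419, -0.1595]), ([200.0, 316.0], [0.4606, -0.1341])]
hole 283.2 227.9 [23.8 24.1] [ 0.5148 -0.1013  0.1006]
[ 0.184  0.006  0.001 -0.001  0.001 -0.587]
```

```bash
python3 - <<'E'
from h import *
im,c=load('w14'); t=np.array([.50746,-.12322,.1366]); q=R.from_quat([.80545,.59266,-.00034,.00072]).as_matrix()
hsv=cv2.cvtColor(im,cv2.COLOR_RGB2HSV); m=((hsv[...,1]<45)&(hsv[...,2]>150)).astype(np.uint8); m[:110]=0;m[415:]=0;m[:,:150]=0;m[:,420:]=0
for y in range(130,300,10):
    x=np.flatnonzero(m[y]); print(y,(x.min(),x.max(),len(x)) if len(x) else None,end=' ')
print()
for x in (230,260,283,310,340): print(x,np.flatnonzero(m[:,x]).min(),end=' ')
print()
cs,h=cv2.findContours(m,cv2.RETR_CCOMP,cv2.CHAIN_APPROX_NONE)
for k in cs:
    if 100<cv2.contourArea(k)<3000 and len(k)>5:
        (u,v),ax,_=cv2.fitEllipse(k); w=onz(c,u,v,t[2]-.036); print(u,v,ax,w.round(4),(q.T@(w-t)).round(4))
# dark pixels near expected narrow hole
print(im[340:362:3,262:306:4].sum(2)//3)
E
```

```text
130 None 140 None 150 (np.int64(193), np.int64(374), 182) 160 (np.int64(194), np.int64(373), 168) 170 (np.int64(194), np.int64(372), 146) 180 (np.int64(195), np.int64(371), 143) 190 (np.int64(196), np.int64(370), 155) 200 (np.int64(197), np.int64(370), 174) 210 (np.int64(198), np.int64(369), 172) 220 (np.int64(199), np.int64(368), 154) 230 (np.int64(199), np.int64(367), 146) 240 (np.int64(200), np.int64(367), 168) 250 (np.int64(201), np.int64(366), 118) 260 (np.int64(202), np.int64(364), 110) 270 (np.int64(202), np.int64(364), 79) 280 (np.int64(203), np.int64(363), 47) 290 (np.int64(204), np.int64(362), 35) 
230 142 260 142 283 142 310 142 340 142 
280.70849609375 360.5572509765625 (52.89230728149414, 75.75084686279297) [ 0.4912 -0.1725  0.1006] [-0.0518 -0.0009  0.0361]
283.37646484375 348.5826110839844 (19.013547897338867, 23.033367156982422) [ 0.4948 -0.1656  0.1006] [-0.0442  0.0005  0.0361]
283.2233581542969 227.9413604736328 (23.836177825927734, 24.142887115478516) [ 0.5148 -0.1013  0.1006] [0.0231 0.0004 0.036 ]
283.33685302734375 176.01043701171875 (35.14753723144531, 36.11354064941406) [ 0.5221 -0.0781  0.1006] [0.0475 0.0005 0.0359]
[[204 208 216 212 183 131 139 192 212 210 210]
 [200 212 213 168 104 113 109 101 204 207 211]
 [196 208 212 110 105 102  96  91 143 206 210]
 [201 210 213 108 111 100  94  94 129 202 207]
 [200 206 211 117 103 102  97  87 175 200 203]
 [201 207 210 197 106  98  94 119 206 201 205]
 [198 206 210 211 197 175 175 204 210 207 208]
 [199 206 215 207 209 216 207 205 209 206 204]]
```

```bash
python3 - <<'E'
from h import *
im,c=load('w12')
t=onz(c,170+266/2.5,65/2.5,.058);n=onz(c,170+272/2.5,453/2.5,.058);print(t,n,(t+n)/2,np.degrees(np.arctan2(*(t-n)[1::-1])))
print(rel([.5536,.0973,.135],16.3).round(4))
E
```

```text
[0.54082983 0.14294864 0.058     ] [0.56695143 0.05510787 0.058     ] [0.55389063 0.09902825 0.058     ] 106.56113395660353
[ 0.2243 -0.0211  0.0006 -0.0012  0.0011 -0.5866]
```

Scaled: 0.2243 m is 0.3738, -0.0211 m is -0.0352, -0.5866 rad is -0.0934.

Call:
{"op": "jog_arm", "data": {"targets": [[[0.0583, -0.005, 0, 0, 0, -0.0143, -1], [0.1167, -0.01, 0, 0, 0, -0.0286, -1], [0.175, -0.0167, 0, 0, 0, -0.0446, -1], [0.2333, -0.0217, 0, 0, 0, -0.0589, -1], [0.2917, -0.0267, 0, 0, 0, -0.0732, -1], [0.35, -0.0333, 0, 0, 0, -0.0891, -1], [0.3738, -0.0352, 0, 0, 0, -0.0934, -1], [0.3738, -0.0352, 0, 0, 0, -0.0934, -1]]]}}

```text
time_s: 15.95
tcp_pos: [0.554, 0.0974, 0.1351]
ee_rot: [0.599, 0.8, -0.001, 0.0]
force: [0.1, 0.6, -2.3]
grip_width: 0.0227
grasp_force: 88.7
```

Call:
{"op": "jog_arm", "data": {"targets": [[[0, 0, 0, 0, 0, 0, -1], [0, 0, 0, 0, 0, 0, -1], [0, 0, 0, 0, 0, 0, -1]]]}}

```text
time_s: 16.32
tcp_pos: [0.5546, 0.0961, 0.1365]
ee_rot: [0.6, 0.8, -0.001, 0.001]
force: [-0.0, 0.3, -2.0]
grip_width: 0.0221
grasp_force: 88.7
```

```bash
python3 - <<'E'
from h import *
s=sensors.observe();print(s['tcp_pos'],s['ee_rot'],s['force'],s['torque'])
print(rel([.5536,.0973,.11],16.4).round(4))
im,c=shot('wrist','w15');t=s['tcp_pos']
hsv=cv2.cvtColor(im,cv2.COLOR_RGB2HSV); m=((hsv[...,1]<45)&(hsv[...,2]>150)).astype(np.uint8); m[:110]=0;m[415:]=0;m[:,:150]=0;m[:,420:]=0
for k in cv2.findContours(m,cv2.RETR_CCOMP,cv2.CHAIN_APPROX_NONE)[0]:
    if 100<cv2.contourArea(k)<2000: (u,v),ax,_=cv2.fitEllipse(k);print(u,v,ax,onz(c,u,v,t[2]-.036).round(4))
E
```

```text
[0.55461639 0.09613019 0.13646621] [ 6.00260910e-01  7.99803578e-01 -5.02126281e-04  9.08126715e-04] [-0.005857    0.27531094 -1.95150351] [ 0.0391449  -0.02641164  0.0460497 ]
[ 0.0015 -0.0007  0.0265  0.0003  0.0021 -0.0031]
283.3208923339844 348.6270751953125 (18.855764389038086, 22.822948455810547) [0.5675 0.0535 0.1005]
283.3023986816406 228.0 (23.686153411865234, 23.835552215576172) [0.5487 0.1181 0.1005]
283.3033142089844 176.03143310546875 (34.45235824584961, 36.472774505615234) [0.5419 0.1415 0.1005]
```

```bash
python3 - <<'E'
from h import *
A=[]
for i in range(10):
    s=sensors.observe();c=get_calibration('wrist');A.append(np.r_[s['tcp_pos'],c['pose'][:3,3]-s['tcp_pos'],R.from_quat(s['ee_rot']).as_rotvec()]);grab_frame('wrist')
A=np.array(A);print(A.round(4));print(A.mean(0).round(4))
E
```

```text
[[ 5.5470e-01  9.6300e-02  1.3650e-01 -2.2000e-02  7.7300e-02  1.1660e-01
   1.8843e+00  2.5114e+00 -1.4000e-03]
 [ 5.5470e-01  9.6400e-02  1.3650e-01 -2.2000e-02  7.7300e-02  1.1660e-01
   1.8841e+00  2.5116e+00 -1.3000e-03]
 [ 5.5470e-01  9.6600e-02  1.3650e-01 -2.2000e-02  7.7200e-02  1.1660e-01
   1.8838e+00  2.5118e+00 -1.3000e-03]
 [ 5.5470e-01  9.6700e-02  1.3650e-01 -2.2000e-02  7.7200e-02  1.1660e-01
   1.8836e+00  2.5120e+00 -1.2000e-03]
 [ 5.5470e-01  9.6800e-02  1.3650e-01 -2.2000e-02  7.7200e-02  1.1660e-01
   1.8833e+00  2.5122e+00 -1.2000e-03]
 [ 5.5470e-01  9.6900e-02  1.3640e-01 -2.2000e-02  7.7200e-02  1.1660e-01
   1.8832e+00  2.5124e+00 -1.3000e-03]
 [ 5.5470e-01  9.7000e-02  1.3640e-01 -2.2000e-02  7.7200e-02  1.1660e-01
   1.8830e+00  2.5125e+00 -1.3000e-03]
 [ 5.5470e-01  9.7000e-02  1.3640e-01 -2.2100e-02  7.7200e-02  1.1660e-01
   1.8829e+00  2.5125e+00 -1.2000e-03]
 [ 5.5470e-01  9.7100e-02  1.3640e-01 -2.2100e-02  7.7200e-02  1.1660e-01
   1.8828e+00  2.5127e+00 -1.3000e-03]
 [ 5.5470e-01  9.7100e-02  1.3640e-01 -2.2100e-02  7.7200e-02  1.1660e-01
   1.8828e+00  2.5127e+00 -1.3000e-03]]
[ 5.5470e-01  9.6800e-02  1.3650e-01 -2.2000e-02  7.7200e-02  1.1660e-01
  1.8834e+00  2.5122e+00 -1.3000e-03]
```

Scaled: 0.022 m is 0.0367, -0.0008 m is -0.0013, -0.002 rad is -0.0003.

Call:
{"op": "jog_arm", "data": {"targets": [[[0.0013, -0.0013, 0.0167, 0, 0.0002, -0.0003, -1], [0.0013, -0.0013, 0.0367, 0, 0.0002, -0.0003, -1], [0.0013, -0.0013, 0.0367, 0, 0.0002, -0.0003, -1], [0.0013, -0.0013, 0.0367, 0, 0.0002, -0.0003, -1], [0.0013, -0.0013, 0.0367, 0, 0.0002, -0.0003, -1], [0.0013, -0.0013, 0.0367, 0, 0.0002, -0.0003, -1], [0.0013, -0.0013, 0.0367, 0, 0.0002, -0.0003, -1], [0.0013, -0.0013, 0.0367, 0, 0.0002, -0.0003, -1]]]}}

```text
time_s: 17.88
tcp_pos: [0.5538, 0.0976, 0.1145]
ee_rot: [0.599, 0.801, -0.0, 0.001]
force: [0.5, 0.9, -1.7]
grip_width: 0.0221
grasp_force: 88.6
```

```bash
python3 - <<'E'
from h import *
s=sensors.observe();print(s['tcp_pos'],s['ee_rot'],s['force'],s['torque'])
print(rel([.5537,.0976,.11],16.4).round(4))
E
```

```text
[0.55380625 0.09755067 0.1145129 ] [ 5.98872659e-01  8.00844056e-01 -2.96428448e-05  5.78477245e-04] [ 0.47571559  0.85253321 -1.70670296] [0.00134438 0.00953474 0.01210057]
[ 0.0001 -0.0001  0.0045  0.0006  0.001   0.0004]
```

On target. Descending slowly over the dowels.

Scaled: 0.016 m is 0.0267, 0.014 m is 0.0233.

Call:
{"op": "jog_arm", "data": {"targets": [[[0, 0, 0.0067, 0, 0, 0, -1], [0, 0, 0.0133, 0, 0, 0, -1], [0, 0, 0.0183, 0, 0, 0, -1], [0, 0, 0.0233, 0, 0, 0, -1], [0, 0, 0.0267, 0, 0, 0, -1], [0, 0, 0.0267, 0, 0, 0, -1]]]}}

```text
time_s: 18.62
tcp_pos: [0.5536, 0.0975, 0.0982]
ee_rot: [0.599, 0.801, -0.0, 0.0]
force: [-0.4, 0.2, -2.6]
grip_width: 0.0226
grasp_force: 88.6
```

```bash
python3 - <<'E'
from h import *
s=sensors.observe();print(s['tcp_pos'],s['ee_rot'],s['force'],s['torque'])
print(rel([.5537,.0976,.08],16.4).round(4))
E
```

```text
[0.55363286 0.09753909 0.09816454] [ 5.98878876e-01  8.00839513e-01 -2.51139499e-04  3.19704873e-04] [-0.40696261  0.18740064 -2.55740576] [ 0.02615115  0.04735752 -0.00494436]
[ 0.0001  0.0001  0.0182 -0.      0.0008  0.0004]
```

No contact force, and the underside is at about 0.050, 8 mm below the dowel tops, so the plate is over both tapers. Continuing.

Scaled: 0.016 m is 0.0267, 0.014 m is 0.0233.

Call:
{"op": "jog_arm", "data": {"targets": [[[0, 0, 0.005, 0, 0, 0, -1], [0, 0, 0.01, 0, 0, 0, -1], [0, 0, 0.015, 0, 0, 0, -1], [0, 0, 0.02, 0, 0, 0, -1], [0, 0, 0.0233, 0, 0, 0, -1], [0, 0, 0.0267, 0, 0, 0, -1], [0, 0, 0.0267, 0, 0, 0, -1]]]}}

```text
time_s: 19.5
tcp_pos: [0.5536, 0.0975, 0.0822]
ee_rot: [0.599, 0.801, -0.0, 0.0]
force: [-0.1, 0.5, -2.6]
grip_width: 0.0229
grasp_force: 88.6
```

```bash
python3 - <<'E'
from h import *
s=sensors.observe();print(s['tcp_pos'],s['ee_rot'],s['force'],s['torque'])
E
```

```text
[0.5536096  0.09751565 0.08218154] [ 5.98889805e-01  8.00831343e-01 -2.61104005e-04  3.06454489e-04] [-0.12151885  0.49350345 -2.61090047] [ 0.01850647 -0.02889813  0.01770797]
```

Scaled: 0.004 m is 0.0067, 0.003 m is 0.005.

Call:
{"op": "jog_arm", "data": {"targets": [[[0, 0, 0.0017, 0, 0, 0, -1], [0, 0, 0.0033, 0, 0, 0, -1], [0, 0, 0.005, 0, 0, 0, -1], [0, 0, 0.0067, 0, 0, 0, -1], [0, 0, 0.0067, 0, 0, 0, -1], [0, 0, 0.0067, 0, 0, 0, -1]]], "force": 110}}

```text
time_s: 20.25
tcp_pos: [0.5538, 0.0975, 0.0799]
ee_rot: [0.599, 0.801, 0.0, 0.001]
force: [-2.3, 0.4, 10.2]
grip_width: 0.0219
grasp_force: 113.7
```

```bash
python3 - <<'E'
from h import *
s=sensors.observe();print(s['tcp_pos'],s['ee_rot'],s['force'],s['torque'])
E
```

```text
[0.5538004  0.09750739 0.07992189] [5.98860257e-01 8.00853092e-01 1.66134152e-04 8.30163182e-04] [-2.34163187  0.40685852 10.21084543] [-0.11550353  0.52504689 -0.02717729]
```

Scaled: 0.0012 m is 0.002, 0.0005 m is 0.0008.

Call:
{"op": "jog_arm", "data": {"targets": [[[0, 0, 0.0008, 0, 0, 0, -1], [0, 0, 0.002, 0, 0, 0, -1], [0, 0, 0.002, 0, 0, 0, -1], [0, 0, 0.002, 0, 0, 0, -1], [0, 0, 0.002, 0, 0, 0, -1], [0, 0, 0.002, 0, 0, 0, -1], [0, 0, 0.002, 0, 0, 0, -1], [0, 0, 0.002, 0, 0, 0, -1]]]}}

```text
time_s: 21.25
tcp_pos: [0.5538, 0.0975, 0.0799]
ee_rot: [0.599, 0.801, 0.0, 0.001]
force: [-5.3, -1.6, 18.0]
grip_width: 0.0219
grasp_force: 114.7
```

Call:
{"op": "jog_arm", "data": {"targets": [[[0, 0, 0, 0, 0, 0, -1], [0, 0, 0, 0, 0, 0, -1], [0, 0, 0, 0, 0, 0, -1], [0, 0, 0, 0, 0, 0, -1], [0, 0, 0, 0, 0, 0, -1], [0, 0, 0, 0, 0, 0, -1]]]}}

```text
time_s: 22.0
tcp_pos: [0.5538, 0.0975, 0.0799]
ee_rot: [0.599, 0.801, 0.0, 0.001]
force: [-5.2, -0.5, 18.3]
grip_width: 0.0222
grasp_force: 114.7
```

```bash
python3 - <<'E'
from h import *
s=sensors.observe();print(s['tcp_pos'],s['ee_rot'],s['force'],s['torque'],s['grasp_force'])
im,c=shot('wrist','w16');r=R.from_quat(s['ee_rot']).as_matrix();t=s['tcp_pos']
hsv=cv2.cvtColor(im,cv2.COLOR_RGB2HSV); m=((hsv[...,1]<45)&(hsv[...,2]>150)).astype(np.uint8); m[:110]=0;m[415:]=0;m[:,:150]=0;m[:,420:]=0
for k in cv2.findContours(m,cv2.RETR_CCOMP,cv2.CHAIN_APPROX_NONE)[0]:
    if 100<cv2.contourArea(k)<2000: (u,v),ax,_=cv2.fitEllipse(k);w=onz(c,u,v,.044);print(u,v,ax,w.round(4),(r.T@(w-t)).round(4))
for d in(.0475,-.0442): print(proj(c,t+r@np.array([d,.0005,.036])).round(1))
E
```

```text
[0.55378336 0.09752143 0.07989196] [5.98823713e-01 8.00880109e-01 3.52129356e-04 1.04291282e-03] [-5.19363542 -0.45385168 18.32258276] [-0.10821723  0.9937895  -0.01957767] 114.73757743835449
283.05841064453125 351.6361389160156 (22.15652084350586, 27.386924743652344) [0.5672 0.0532 0.044 ] [-0.0463  0.0003  0.036 ]
282.7580871582031 181.97381591796875 (14.12050724029541, 14.37524700164795) [0.5415 0.1403 0.044 ] [0.0445 0.0002 0.0358]
283.2503356933594 228.00674438476562 (23.641904830932617, 23.891155242919922) [0.5478 0.1195 0.044 ] [0.0228 0.0004 0.0359]
283.23004150390625 175.63916015625 (35.32421112060547, 36.06010437011719) [0.5409 0.1431 0.044 ] [0.0474 0.0004 0.0358]
[283.4 175.3]
[283.4 348.2]
```

The underside is at 32 mm, the dowels show in the holes, the force on the disc is steady at about 20 N and the plate is at rest. Handing in.

```bash
python3 -c "
from rig import workorder;print(workorder.close_job())"
```

```text
the job is handed in; nothing more can be done
None
```

The job is handed in: the birch disc lies in the pocket, and the drill plate sits flat on it over both dowels, still held down with about 20 N; the judge's verdict was not returned.

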